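# Move three lab samples on to their next stations

## Robot

A 7-joint arm with a two-finger parallel gripper is mounted at the origin on the work surface. World frame = base frame: x ahead of the robot, y to its left, z up, the work surface at z = 0. Lengths are in m, angles in rad, forces in N, time in s.
With the tool pointing down it reaches from about 0.4 to 0.85 m from the base axis. Payload 4.5 kg.
Tool frame: the origin (TCP) lies at the very end of the fingers, on their centre line; the grasp point (between the pads) lies 19 mm behind it (r.grip_depth is the distance from the TCP to the grasp point, in m); z points along the fingers, x is the direction in which the jaws open and shut, and the axes are right-handed (so a half turn about z gives the same grasp; the last joint's range is limited). The gripper opens to 88 mm and grips with 3 to 60 N. Pads are 18 mm wide; open, the fingers measure 123 mm over their backs; the gripper's body (75 mm by 187 mm) begins 45 mm behind the grasp point.
Start: joints at [1.255, 0.689, -0.195, 1.565, 0.157, 0.902, -0.215], TCP at [0.214, -0.587, 0.239] pointing down, gripper open.
Joint ranges: [-3.01, 3.01], [-0.46, 2.08], [-1.47, 1.51], [0.13, 2.56], [-1, 4.14], [0.04, 2.09], [-2.66, 2.66]. Speed limits (rad/s): [2.57, 2.57, 3.14, 3.14, 3.14, 3.14, 3.14].

## Interface

Orientations are given as a unit quaternion [x, y, z, w].
In Python, from plant import r gives the robot as it stands. The module is installed in compiled form; this text tells all that it offers.
- The arm moves only by the shell command python3 -m jog 'ROWS' [FORCE]. ROWS is JSON, a list of rows, each a list of 5 numbers: the shift along the tool's x, y, z in units of 1 m (1.0 is 1 m), then the turn about the tool's z in units of 360 degrees (1.0 is 360 degrees), then the closure, from 0 (fully open) to 1 (shut). In form: [[dx, dy, dz, yaw, fingers], ...]. A call has 1 to 20 rows; each row shifts and turns the commanded pose from where the row before left it, along the tool's axes as they then stand; what a row does not reach is not made up. A row lasts 1/10 s, in which the tool goes at most 50 mm and 8.59 degrees, less where a joint would pass 70% of its speed; a pose out of reach is approached as far as the arm can. A call with a number of a shift or a turn outside -1 to 1 is refused whole. A call with a gripper value outside its range is refused whole. The fingers move at their own pace and stop on an object; FORCE is the grip in N (left out, the last holds). Time passes only in rows, so rows that do not move let the fingers close. It gives the time, the measured TCP pose, the force and the opening at its end, in the units of the state.
- r.get_state(): the state, without advancing time (a new reading comes with each control period).
- r.snapshot(name): name is "scene" or "side" or "wrist"; returns the picture (480x640x3 uint8, red, green, blue); there is no depth.
- r.get_calibration(name): a dict with "mtx" (3x3 intrinsics, pixels), "R" (3x3) and "t" (3): a world point X has camera coordinates R X + t. Camera axes: x right, y down, z forward; pixel columns grow to the right and rows downward; lengths in m; the calibration is good to about 2 mm. The wrist camera is an equidistant fisheye: a pixel r from the principal point sees the ray r / f radians off the axis. A picture is of the moment at which its call begins: read the wrist's pose just before it. get_calibration takes no time and is no camera call; for the wrist camera it gives the pose at the moment of the call.
- r.finish_job(): hands the job in, once; it reports no verdict.
Trained networks look in the newest picture that a camera, given by its name, has taken for a name from the list of things; names that differ only in an ending like _2 or _b are one class to them, and where a whole thing is asked for, a point or a joint stands for the part that bears it (a point fixed in the world has none). Each returns a list of dicts, best first, with "score" (0 to 1); they miss things now and then, are a little off and sometimes report something else, mostly with a low value. They report only what shows in the picture. A call takes as long as a camera call. They do not tell look-alikes from the thing itself.
- r.cut_out(thing, camera): "pixels" (480x640 bool, what is visible of it) and "rect" ([left, top, right, bottom] in pixels, round what is visible of it).
The state is a dict: "clock": time; "q": joint angles; "qd": joint speeds; "joint_torque": joint torques, N m; "tool_pos": TCP position; "eef_rot": TCP orientation; "contact_force": force on the tool from outside, world axes, zero at the start; "moment": the same for the moment, N m; "opening": opening from 0.0 (shut) to 1.0 (fully open).
Only numpy, scipy, OpenCV 4.12 (cv2) and the standard library are available. Lean on these libraries where they do the work, as an engineer would, in place of code of your own. Each camera call takes 0.05 s, during which the arm holds its last target.

## Task

The amber bottle has been weighed and now belongs on the magnetic stirrer; the low white-lidded jar waiting in the black tray is to go on the scale; and the grey slide box left on the stirrer belongs in the tray, lying along it. Every place holds only one, so stand one of the three upright in the middle of the empty cork mat on the way; set each thing down gently, upright and centred in its place (the mat ends empty), and never stand or drop one on the bare bench. Leave the tube rack, the pipette-tip box and the white flask where they are.

Things in the scene. Friction and masses are not known exactly. Their poses are not given: they have to be found in the camera images.
- bottle: Loose. Amber glass bottle with white screw cap and paper label, 0.18 to 0.34 kg. Origin: centre of underside, z up. Body 58 mm diameter up to 62 mm, shoulder to 76 mm, cap 39 mm diameter from 76 to 106 mm (the top). Easiest gripped by the cap. Starts standing on the scale; belongs on the stirrer.
- jar: Loose. Low clear jar with a flat white lid, about 0.1 to 0.2 kg. Origin: centre of underside, z up. Body 58 mm diameter up to 42 mm, lid 62 mm diameter from 42 to 58 mm (the top). Starts in the tray; belongs on the scale.
- slide_box: Loose. Oblong grey plastic box for microscope slides with a paper label on top and a small steel clasp (5 mm, at the +x end), about 0.1 to 0.2 kg. Origin: centre of underside, z up, x along its length. 92 mm long (x), 44 mm wide (y), 42 mm high. Easiest gripped across its width. Starts flat on the stirrer; belongs flat in the tray, its length along the tray's length (either way round).
- scale: Fixed. White bench scale with a round steel pan, display and keys on its front. Origin: on the pan's axis at bench level; x to the back, z up. Pan 120 mm diameter, rigid, its flat top 40 mm above the origin. Housing from x -110 to +76 mm, 136 mm wide, 32 mm high.
- stirrer: Fixed. White magnetic stirrer with a round white ceramic plate and a black knob in front. Origin: on the plate's axis at bench level; x to the back, z up. Plate 110 mm diameter, its flat top 54 mm above the origin. Housing from x -105 to +71 mm, 130 mm wide, 48 mm high.
- tray: Fixed. Shallow oblong black plastic tray. Origin: centre of its underside at bench level, x along its length, z up. Outside 146 x 96 mm (x, y), walls 3 mm thick, rim 14 mm high, inner floor 140 x 90 mm at 9 mm above the origin.
- cork_mat: Fixed. Square cork mat, 120 x 120 mm, the free spot, empty at the start. Origin: centre of its underside at bench level, z up; its flat top is 12 mm above the origin.
- tube_rack: Bystander, loose: black rack full of red-capped tubes, 78 x 144 mm (x, y), 86 mm high. Origin: centre of underside. Leave alone.
- tip_box: Bystander, loose: grey pipette-tip box with clear lid, 88 x 123 mm (x, y), 54 mm high. Origin: centre of underside. Leave alone.
- flask: Bystander, loose: white plastic bottle with grey cap, 64 mm diameter, 130 mm high. Origin: centre of underside. Leave alone.
Mind the look-alikes: they are no part of the job. What is shaped like the scale but pink is not meant.

How it is judged:
On the way:
1. one of the three things stands released on the cork mat (((horizontal distance between bottle and cork_mat below 0.035 m and z of bottle in the frame of cork_mat between 0.007 and 0.017 m and angle between bottle's own z axis and vertical below 0.1 rad and linear speed of bottle below 0.02 m/s and contact force between the fingers and bottle below 0.3 N) or (horizontal distance between jar and cork_mat below 0.035 m and z of jar in the frame of cork_mat between 0.007 and 0.017 m and angle between jar's own z axis and vertical below 0.1 rad and linear speed of jar below 0.02 m/s and contact force between the fingers and jar below 0.3 N) or (horizontal distance between slide_box and cork_mat below 0.035 m and z of slide_box in the frame of cork_mat between 0.007 and 0.017 m and angle between slide_box's own z axis and vertical below 0.1 rad and linear speed of slide_box below 0.02 m/s and contact force between the fingers and slide_box below 0.3 N))), for 0.2 s.
At the end, for the whole second after the job is handed in: Bottle on the stirrer plate, jar on the scale pan, slide box on the tray floor: each within 15 mm of the centre of its place, at the height of its surface within 5 mm, upright within 0.1 rad, released and at rest; the slide box along the tray within 15 degrees (0.26 rad) (horizontal distance between bottle and stirrer below 0.015 m and z of bottle in the frame of stirrer between 0.049 and 0.059 m and angle between each of bottle, jar, slide_box's own z axis and vertical below 0.1 rad and linear speed of each of bottle, jar, slide_box below 0.02 m/s and contact force between the fingers and bottle below 0.3 N and angular speed of each of bottle, jar, slide_box below 0.2 rad/s and horizontal distance between jar and scale below 0.015 m and z of jar in the frame of scale between 0.035 and 0.045 m and contact force between the fingers and jar below 0.3 N and horizontal distance between slide_box and tray below 0.015 m and z of slide_box in the frame of tray between 0.004 and 0.014 m and contact force between the fingers and slide_box below 0.3 N and angle between the x axis of slide_box and the x axis of tray, either way round below 0.26 rad); the robot touches nothing.
It fails at once if the tube rack, tip box or flask is moved by more than 20 mm (distance of any of tube_rack, tip_box, flask from where it was at the start of the episode above 0.02 m).
It fails at once if one of the three things is put on the bare bench (its underside's centre lower than 4 mm above the bench) (height (world z) of any of bottle, jar, slide_box below 0.004 m).
It fails at once if a thing is dropped or pressed hard on its place or the mat (over 60 N) (contact force between bottle and stirrer above 60 N or contact force between any of bottle, jar, slide_box and cork_mat above 60 N or contact force between jar and scale above 60 N or contact force between slide_box and tray above 60 N).
It also fails if it takes over 112 s, if anything falls off the work surface, if the arm or the gripper's body presses on something with over 40 N, if the wrist force passes 120 N, or if a joint passes its speed limit or range.

## Working session

There is one attempt and no reset: what is moved stays moved. The work goes in short steps, Python scripts to look and compute and a shell command to move; the robot and the scene stay as the last step left them, time stands still between calls to the robot, and variables do not carry over. Pictures are saved under pics/ and viewed, and the job is handed in when it is done.

```bash
mkdir -p pics; ls; python3 - <<'E'
from plant import r
import cv2,numpy as np
s=r.get_state();print({k:np.round(v,3) for k,v in s.items()})
for c in ("scene","side","wrist"):
    cal=r.get_calibration(c);print(c,np.round(cal["mtx"],1).tolist(),np.round(cal["R"],3).tolist(),np.round(cal["t"],3))
    cv2.imwrite(f"pics/{c}0.png",r.snapshot(c)[:,:,::-1])
E
```

```text
pics
{'clock': np.float64(0.0), 'q': array([ 1.255,  0.69 , -0.194,  1.566,  0.157,  0.903, -0.215]), 'qd': array([ 0.001,  0.001,  0.001,  0.001, -0.   , -0.001,  0.001]), 'joint_torque': array([ 1.0000e-03, -5.2757e+01, -1.2670e+00, -1.5343e+01, -5.3000e-02,
        7.0000e-03,  0.0000e+00]), 'tool_pos': array([ 0.214, -0.587,  0.238]), 'eef_rot': array([ 0.819, -0.573, -0.001, -0.   ]), 'contact_force': array([ 0.383,  0.176, -0.307]), 'moment': array([0.035, 0.014, 0.021]), 'opening': np.float64(1.005)}
scene [[535.5, 0.0, 320.5], [0.0, 535.5, 229.9], [0.0, 0.0, 1.0]] [[-0.33, 0.944, -0.012], [0.794, 0.271, -0.544], [-0.51, -0.189, -0.839]] [ 0.184 -0.386  1.663]
side [[463.7, 0.0, 317.6], [0.0, 463.7, 233.7], [0.0, 0.0, 1.0]] [[0.979, -0.204, -0.019], [-0.132, -0.557, -0.82], [0.156, 0.805, -0.572]] [-0.536  0.104  0.939]
wrist [[371.6, 0.0, 322.7], [0.0, 371.6, 239.3], [0.0, 0.0, 1.0]] [[0.342, -0.94, -0.002], [-0.894, -0.326, 0.307], [-0.289, -0.103, -0.952]] [-0.624 -0.041  0.391]
```

View pics/scene0.png

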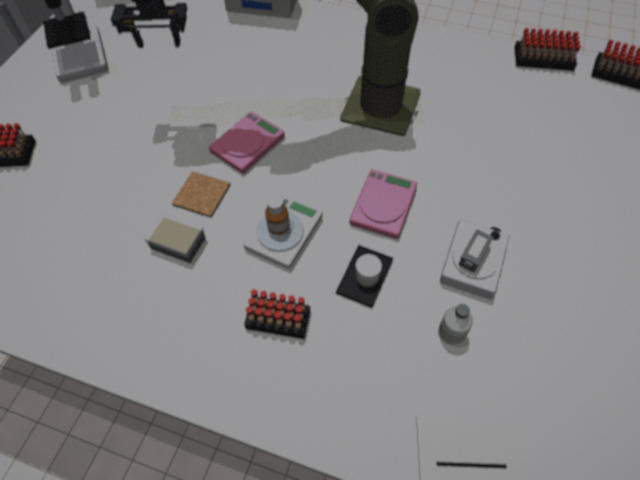

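View pics/side0.png

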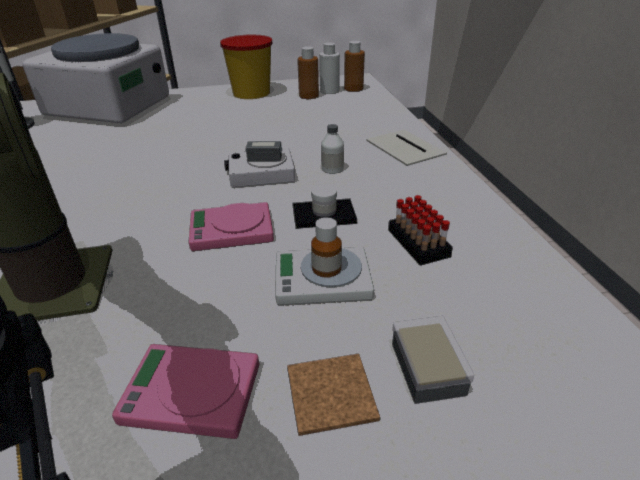

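View pics/wrist0.png

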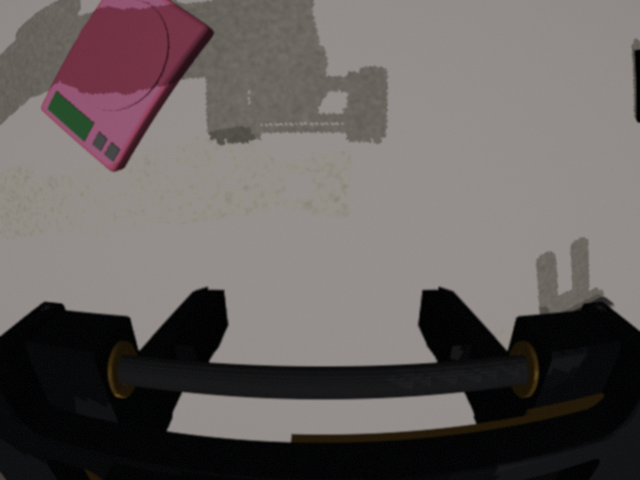

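The scene camera shows one white scale, at about (283,232) with the amber bottle on it. There are two pink look-alikes, at (247,141) and (384,203). The tray with the jar is at (366,275), the stirrer with the slide box at (477,257), and the mat at (201,193). The white scale is the one meant. I'll check it in an enlarged crop and run the networks.

```bash
cat > h.py <<'E'
import numpy as np,cv2
from plant import r
def P(cal,X):
    X=np.atleast_2d(X); c=X@np.array(cal["R"]).T+np.array(cal["t"])
    K=np.array(cal["mtx"]); return c[:,:2]/c[:,2:]*[K[0,0],K[1,1]]+[K[0,2],K[1,2]]
def ray(cal,uv,z):
    K=np.array(cal["mtx"]);R=np.array(cal["R"]);t=np.array(cal["t"])
    d=R.T@np.linalg.solve(K,[uv[0],uv[1],1]);o=-R.T@t
    return o+d*(z-o[2])/d[2]
E
python3 - <<'E'
from h import *
out={}
for c in ("scene","side"):
    im=r.snapshot(c)[:,:,::-1]
    for th in "bottle jar slide_box scale stirrer tray cork_mat tube_rack tip_box flask".split():
        o=r.cut_out(th,c)
        for i,d in enumerate(o[:4]):
            print(c,th,round(d["score"],2),d["rect"],d["pixels"].sum())
            out[f"{c}/{th}/{i}"]=d["pixels"]
np.savez_compressed("m.npz",**out)
a=cv2.resize(cv2.imread("pics/scene0.png")[170:320,160:520],(800,333),interpolation=2)
cv2.imwrite("pics/crop0.png",a)
E
```

```text
scene bottle 0.82 [263.8, 193.6, 291.2, 237.2] 786
scene jar 0.94 [352.2, 252.1, 382.2, 287.2] 692
scene slide_box 0.74 [457.6, 229.4, 492.8, 275.2] 793
scene slide_box 0.26 [246.9, 195.7, 321.0, 269.0] 2777
scene scale 0.72 [248.0, 193.2, 320.2, 268.8] 2725
scene scale 0.68 [350.9, 168.3, 416.0, 237.2] 3050
scene scale 0.67 [209.1, 110.4, 285.8, 173.0] 2526
scene stirrer 0.71 [439.3, 222.9, 507.9, 301.6] 2827
scene tray 0.81 [338.4, 246.7, 393.8, 308.9] 1580
scene cork_mat 0.77 [176.6, 170.1, 230.0, 212.7] 1602
scene tube_rack 0.93 [245.5, 288.0, 309.6, 337.2] 2389
scene tip_box 0.65 [145.5, 212.0, 206.2, 264.9] 1961
scene flask 0.92 [436.3, 304.0, 472.5, 348.6] 1023
side bottle 0.88 [308.9, 218.5, 338.5, 280.3] 1536
side jar 0.57 [313.0, 182.1, 333.7, 217.0] 766
side slide_box 0.88 [245.8, 142.4, 280.5, 164.6] 763
side slide_box 0.57 [309.8, 219.6, 341.9, 280.2] 1549
side slide_box 0.3 [387.2, 196.6, 450.6, 267.7] 2978
side scale 0.93 [112.5, 342.9, 262.8, 439.7] 10666
side scale 0.89 [188.3, 200.3, 272.4, 249.9] 3384
side scale 0.83 [273.4, 249.8, 373.3, 302.7] 4216
side stirrer 0.67 [226.3, 147.1, 296.0, 186.9] 1794
side tray 0.89 [291.3, 196.6, 358.5, 230.9] 1063
side tray 0.38 [311.7, 184.6, 336.4, 219.9] 765
side cork_mat 0.94 [286.8, 358.7, 383.1, 437.8] 5635
side tube_rack 0.62 [383.3, 193.8, 450.5, 268.6] 2986
side tube_rack 0.25 [288.8, 357.1, 382.7, 436.4] 5584
side tip_box 0.97 [393.2, 318.4, 473.3, 402.5] 5125
side flask 0.59 [321.9, 122.4, 344.7, 173.5] 871
```

View pics/crop0.png

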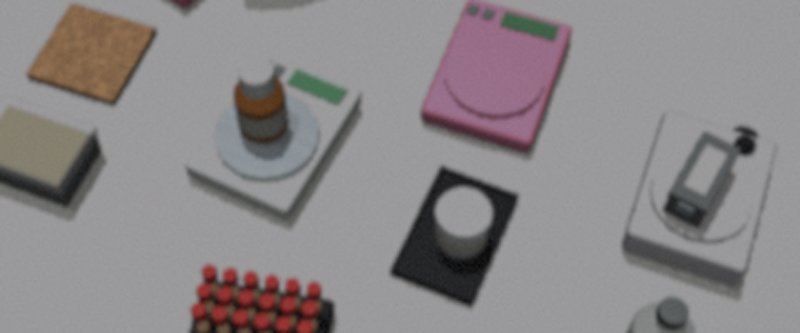

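The white scale with the bottle, at (283,232), fits. The pink ones are ruled out. Next I'll fit poses against the masks in both fixed views.

```bash
cat > fit.py <<'E'
from h import *
from scipy.optimize import minimize
a=np.linspace(0,2*np.pi,48,endpoint=False)
def cyl(d,z0,z1): return np.vstack([np.c_[d/2*np.cos(a),d/2*np.sin(a),0*a+z] for z in (z0,z1)])
def box(x0,x1,w,z0,z1): return np.array([[x,y,z] for x in(x0,x1) for y in(-w/2,w/2) for z in(z0,z1)])
M={"bottle":[cyl(.058,0,.062),np.vstack([cyl(.058,.06,.062),cyl(.039,.074,.076)]),cyl(.039,.076,.106)],
"jar":[cyl(.058,0,.042),cyl(.062,.042,.058)],
"slide_box":[box(-.046,.046,.044,0,.042)],
"scale":[box(-.110,.076,.136,0,.032),cyl(.12,.032,.04)],
"stirrer":[box(-.105,.071,.130,0,.048),cyl(.11,.048,.054)],
"tray":[box(-.073,.073,.096,0,.014)],"cork_mat":[box(-.06,.06,.12,0,.012)],
"tube_rack":[box(-.039,.039,.144,0,.086)],"tip_box":[box(-.044,.044,.123,0,.054)],"flask":[cyl(.064,0,.09),cyl(.038,.09,.13)]}
def sil(parts,p,z,cal):
    S=4;img=np.zeros((480*S,640*S),np.uint8);c,s=np.cos(p[2]),np.sin(p[2])
    for q in parts:
        X=np.c_[q[:,0]*c-q[:,1]*s+p[0],q[:,0]*s+q[:,1]*c+p[1],q[:,2]+z]
        h=cv2.convexHull(((P(cal,X)+.5)*S).astype(np.float32))
        cv2.fillConvexPoly(img,np.round(h*16).astype(np.int32),255,shift=4)
    return cv2.resize(img,(640,480),interpolation=cv2.INTER_AREA)/255.
def fit(name,z,masks,extra=None,p0s=None,hull=False,yaws=(0,.5,1,1.5,2,2.5)):
    """masks: {cam:boolmask}"""
    cals={c:r.get_calibration(c) for c in masks}
    ms={}
    for c,m in masks.items():
        m=m.astype(np.uint8)
        if hull:
            pts=cv2.findNonZero(m);m=cv2.fillConvexPoly(np.zeros_like(m),cv2.convexHull(pts),1)
        ms[c]=m.astype(float)
    def L(p):
        v=0
        for c in ms:
            s=sil(M[name],p,z,cals[c]);v+=np.abs(s-ms[c]).sum()/ms[c].sum()
        return v/len(ms)
    c0=list(ms)[0];yy,xx=np.nonzero(ms[c0]);x0=ray(cals[c0],(xx.mean(),yy.mean()),z+.02)
    best=None
    for w in yaws:
        o=minimize(L,[x0[0],x0[1],w],method="Nelder-Mead",options=dict(initial_simplex=np.array([x0[0],x0[1],w])+np.array([[0,0,0],[.015,0,0],[0,.015,0],[0,0,.25]]),xatol=2e-4,fatol=1e-5,maxiter=120))
        if best is None or o.fun<best.fun: best=o
    return best.x,best.fun
E
cat > run1.py <<'E'
from fit import *
m=np.load("m.npz")
K=[("bottle",.04,0,0,0),("jar",.009,0,0,0),("slide_box",.054,0,0,0),("scale",0,0,2,1),("stirrer",0,0,0,1),("tray",0,0,0,1),("cork_mat",0,0,0,0),("tube_rack",0,0,0,1),("tip_box",0,0,0,1),("flask",0,0,0,0)]
for n,z,i,j,h in K:
    y=(0,) if n in("bottle","jar","flask") else (0,.8,1.6,2.4,-.8,3.1) 
    o=[]
    for cs in (("scene","side"),("scene",),("side",)):
        mk={c:m[f"{c}/{n}/{i if c=='scene' else j}"] for c in cs}
        p,f=fit(n,z,mk,hull=h,yaws=y); o.append((np.round(p,4).tolist(),round(f,3)))
    print(n,*o)
E
time python3 run1.py
```

```text
bottle ([0.5403, -0.1212, -0.0315], np.float64(0.054)) ([0.5384, -0.1219, 0.0145], np.float64(0.039)) ([0.541, -0.1197, 0.213], np.float64(0.045))
jar ([0.5908, 0.1343, 0.2357], np.float64(0.072)) ([0.5909, 0.1337, 0.127], np.float64(0.05)) ([0.5921, 0.1396, 0.195], np.float64(0.046))
slide_box ([0.4746, 0.3655, -0.2259], np.float64(0.08)) ([0.473, 0.3654, -0.2348], np.float64(0.065)) ([0.4764, 0.3699, 2.8836], np.float64(0.04))
scale ([0.5169, -0.1081, 2.989], np.float64(0.054)) ([0.5497, -0.1138, -0.1595], np.float64(0.044)) ([0.5171, -0.1035, 3.0124], np.float64(0.05))
stirrer ([0.4779, 0.3732, -0.0382], np.float64(0.073)) ([0.4767, 0.3727, -0.0428], np.float64(0.041)) ([0.48, 0.3819, -0.0336], np.float64(0.075))
tray ([0.5891, 0.1285, -0.0918], np.float64(0.067)) ([0.588, 0.1271, -0.0938], np.float64(0.072)) ([0.5901, 0.1296, 3.048], np.float64(0.052))
cork_mat ([0.4902, -0.3725, 1.5483], np.float64(0.048)) ([0.4892, -0.3728, -0.0255], np.float64(0.06)) ([0.4906, -0.372, -0.0164], np.float64(0.029))
tube_rack ([0.7675, -0.0323, 3.248], np.float64(0.156)) ([0.7702, -0.0281, 0.23], np.float64(0.179)) ([0.7649, -0.0354, 0.0508], np.float64(0.127))
tip_box ([0.6527, -0.3606, 3.0767], np.float64(0.065)) ([0.6503, -0.3627, 3.0791], np.float64(0.047)) ([0.6548, -0.3585, -0.0783], np.float64(0.041))
flask ([0.665, 0.3619, -0.0572], np.float64(0.155)) ([0.6693, 0.3606, 0.1239], np.float64(0.139)) ([0.6665, 0.3681, 0.9318], np.float64(0.161))
real	1m50.639s
user	2m20.024s
sys	1m47.793s
```

The fits agree with the pictures. Scale is at about (0.549,-0.113), bottle (0.540,-0.121), tray (0.589,0.128), stirrer (0.477,0.373) and mat (0.490,-0.372). First I turn the jaws along world x, then compute the shift to the bottle.

```bash
cat > to.py <<'E'
# shift in tool axes from measured pose to world target
import sys
from h import *
from scipy.spatial.transform import Rotation as Ro
s=r.get_state();R=Ro.from_quat(s["eef_rot"]).as_matrix()
ang=np.degrees(np.arctan2(R[1,0],R[0,0]))
print("t",round(float(s["clock"]),2),"tcp",np.round(s["tool_pos"],4),"jaw",round(ang,2),"tilt",round(np.degrees(np.arccos(-R[2,2])),2),"open",round(float(s["opening"]),3),"F",np.round(s["contact_force"],1),"q",np.round(s["q"],2))
if len(sys.argv)>3:
    d=R.T@(np.array([float(v) for v in sys.argv[1:4]])-s["tool_pos"])
    print("tool shift",np.round(d,4))
if len(sys.argv)>4: print("yaw turns",round(-((float(sys.argv[4])-ang+180)%360-180)/360,4))
E
python3 -m jog '[[0,0,0,-0.0216,0],[0,0,0,-0.0216,0],[0,0,0,-0.0216,0],[0,0,0,-0.0216,0],[0,0,0,-0.0216,0],[0,0,0,-0.0216,0],[0,0,0,-0.0216,0],[0,0,0,-0.0216,0],[0,0,0,-0.0216,0]]' 20
python3 to.py 0.540 -0.121 0.25 0
```

```text
clock: 2.15
tool_pos: [0.2141, -0.5873, 0.2387]
eef_rot: [1.0, 0.003, -0.0, 0.0]
contact_force: [0.2, -0.3, -0.4]
opening: 1.0
t 2.15 tcp [ 0.2141 -0.5873  0.2387] jaw 0.34 tilt 0.01 open 1.0 F [ 0.2 -0.3 -0.4] q [ 1.44  0.73 -0.54  1.55  0.43  0.98  0.77]
tool shift [ 0.3286 -0.4643 -0.0114]
yaw turns 0.0009
```

```bash
python3 -m jog '[[0.0235,-0.0332,-0.001,0,0],[0.0235,-0.0332,-0.001,0,0],[0.0235,-0.0332,-0.001,0,0],[0.0235,-0.0332,-0.001,0,0],[0.0235,-0.0332,-0.001,0,0],[0.0235,-0.0332,-0.001,0,0],[0.0235,-0.0332,-0.001,0,0],[0.0235,-0.0332,-0.001,0,0],[0.0235,-0.0332,-0.001,0,0],[0.0235,-0.0332,-0.001,0,0],[0.0235,-0.0332,-0.001,0,0],[0.0235,-0.0332,0,0,0],[0.0235,-0.0332,0,0,0],[0.0235,-0.0332,0,0,0],[0,0,0,0,0],[0,0,0,0,0]]'
python3 to.py 0.540 -0.121 0.25 0
python3 - <<'E'
from h import *
cal=r.get_calibration("wrist");im=r.snapshot("wrist")[:,:,::-1].copy();cv2.imwrite("pics/w1.png",im)
R=np.array(cal["R"]);t=np.array(cal["t"]);print(np.round(-R.T@t,3))
E
```

```text
clock: 3.75
tool_pos: [0.5433, -0.1214, 0.2497]
eef_rot: [1.0, 0.001, -0.0, 0.0]
contact_force: [0.2, -1.6, 0.1]
opening: 0.998
t 3.75 tcp [ 0.5433 -0.1214  0.2497] jaw 0.15 tilt 0.01 open 0.998 F [ 0.2 -1.6  0.1] q [ 0.44  0.62 -0.51  1.75  0.38  0.87 -0.23]
tool shift [-0.0033 -0.0004 -0.0003]
yaw turns 0.0004
[ 0.544 -0.041  0.395]
```

View pics/w1.png

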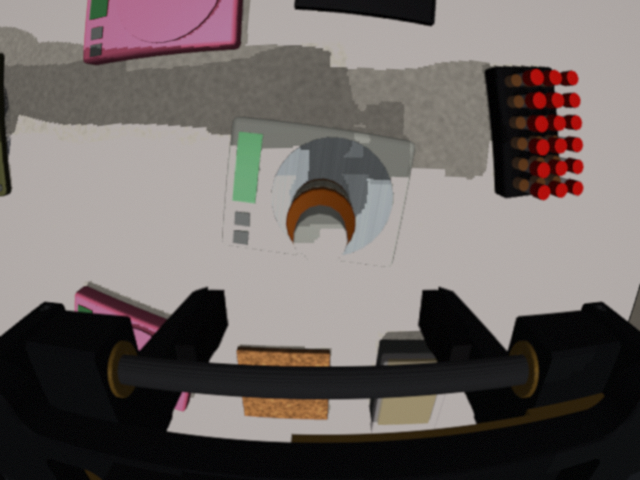

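The wrist view shows the bottle cap near (320,238), between the fingers, the pan centred at about (332,196), and the mat at (284,383). I'll cross-check with the fisheye model.

```bash
cat >> h.py <<'E'
def wray(cal,uv,z):
    K=np.array(cal["mtx"]);R=np.array(cal["R"]);t=np.array(cal["t"])
    d=np.array([uv[0]-K[0,2],uv[1]-K[1,2]])/K[0,0];th=np.hypot(*d)
    v=np.r_[d/th*np.sin(th),np.cos(th)] if th>0 else np.array([0,0,1.])
    v=R.T@v;o=-R.T@t;return o+v*(z-o[2])/v[2]
def wproj(cal,X):
    K=np.array(cal["mtx"]);c=np.atleast_2d(X)@np.array(cal["R"]).T+np.array(cal["t"])
    th=np.arctan2(np.hypot(c[:,0],c[:,1]),c[:,2]);n=np.hypot(c[:,0],c[:,1])+1e-12
    return c[:,:2]/n[:,None]*th[:,None]*K[0,0]+[K[0,2],K[1,2]]
def circ(x,y,d,z,n=72):
    a=np.linspace(0,2*np.pi,n);return np.c_[x+d/2*np.cos(a),y+d/2*np.sin(a),0*a+z]
def rectp(x,y,w,l,b,z,x0=None):
    c,s=np.cos(w),np.sin(w);q=np.array([[-l/2,-b/2],[l/2,-b/2],[l/2,b/2],[-l/2,b/2],[-l/2,-b/2]])
    return np.c_[x+q[:,0]*c-q[:,1]*s,y+q[:,0]*s+q[:,1]*c,0*q[:,0]+z]
def draw(im,uv,col):
    cv2.polylines(im,[np.round(uv*16).astype(np.int32)],False,col,1,cv2.LINE_AA,4)
E
python3 - <<'E'
from h import *
cal=r.get_calibration("wrist");im=cv2.imread("pics/w1.png")
print("cap",wray(cal,(321,237),.146),"shoulder top",wray(cal,(321,225),.11),"pan",wray(cal,(332,196),.04),"mat",wray(cal,(286,384),.012))
draw(im,wproj(cal,circ(.549,-.113,.12,.04)),(0,0,255))
draw(im,wproj(cal,circ(.540,-.121,.039,.146)),(0,255,0))
draw(im,wproj(cal,circ(.540,-.121,.058,.102)),(255,0,0))
draw(im,wproj(cal,rectp(.490,-.372,-.02,.12,.12,.012)),(255,0,0))
cv2.imwrite("pics/w1d.png",cv2.resize(im[90:440,180:480],(700,817))[:600])
E
```

```text
cap [ 0.54219908 -0.1214075   0.146     ] shoulder top [ 0.54201308 -0.12278017  0.11      ] pan [ 0.55235937 -0.11316653  0.04      ] mat [ 0.4946665  -0.36737451  0.012     ]
```

View pics/w1d.png

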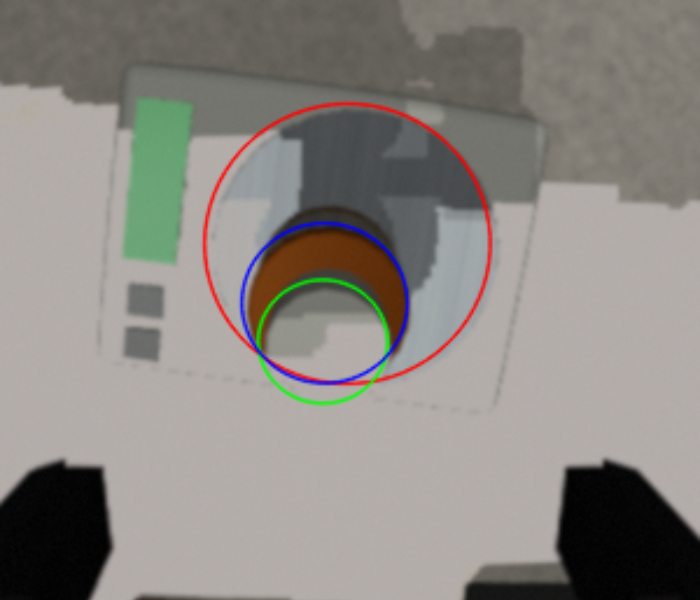

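Bottle is at about (0.542,-0.120), and the TCP is within 1.5 mm of that. I'll descend onto the cap and close.

```bash
python3 -m jog '[[-0.001,-0.001,0.03,0,0],[0,0,0.03,0,0],[0,0,0.03,0,0],[0,0,0.025,0,0],[0,0,0.016,0,0],[0,0,0,0,0],[0,0,0,0,1],[0,0,0,0,1],[0,0,0,0,1],[0,0,0,0,1],[0,0,0,0,1],[0,0,0,0,1],[0,0,0,0,1],[0,0,0,0,1]]' 20; python3 to.py
```

```text
clock: 5.2
tool_pos: [0.5418, -0.1212, 0.1188]
eef_rot: [1.0, 0.0, -0.0, 0.0]
contact_force: [-1.4, 0.1, 1.9]
opening: 0.438
t 5.2 tcp [ 0.5418 -0.1212  0.1188] jaw 0.03 tilt 0.02 open 0.438 F [-1.4  0.1  1.9] q [ 0.37  0.79 -0.39  1.87  0.52  0.57 -0.36]
```

Gripped: the opening is 38.5 mm, which matches the cap. Now lift and carry it to above the mat.

```bash
python3 -m jog '[[0,0,-0.02,0,1],[0,0,-0.03,0,1],[0,0,-0.03,0,1],[0,0,-0.02,0,1],[-0.005,0.025,0,0,1],[-0.007,0.0353,0,0,1],[-0.007,0.0353,0,0,1],[-0.007,0.0353,0,0,1],[-0.007,0.0353,0,0,1],[-0.007,0.0353,0,0,1],[-0.006,0.03,0,0,1],[-0.003,0.016,0,0,1],[0,0,0,0,1],[0,0,0,0,1],[0,0,0,0,1]]'; python3 to.py .492 -.370 .094
python3 - <<'E'
from h import *
cal=r.get_calibration("wrist");im=r.snapshot("wrist")[:,:,::-1].copy()
draw(im,wproj(cal,rectp(.492,-.370,-.02,.12,.12,.012)),(255,0,0))
cv2.imwrite("pics/w2.png",im)
cal=r.get_calibration("scene");im=r.snapshot("scene")[:,:,::-1].copy()
cv2.imwrite("pics/s2.png",cv2.resize(im[100:340,120:520],(800,480)))
E
```

```text
clock: 6.7
tool_pos: [0.4943, -0.3658, 0.2188]
eef_rot: [1.0, 0.002, 0.0, -0.001]
contact_force: [-0.3, -0.6, -3.5]
opening: 0.439
t 6.7 tcp [ 0.4943 -0.3658  0.2188] jaw 0.25 tilt 0.12 open 0.439 F [-0.3 -0.6 -3.5] q [ 0.85  0.74 -0.52  1.61  0.43  0.91  0.18]
tool shift [-0.0023  0.0044  0.1248]
```

View pics/w2.png

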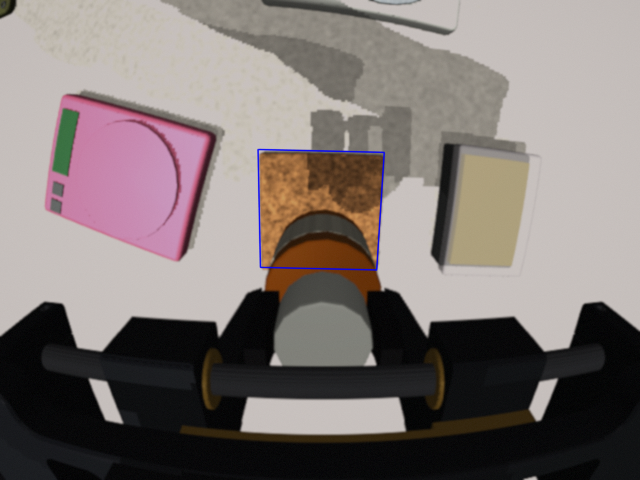

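View pics/s2.png

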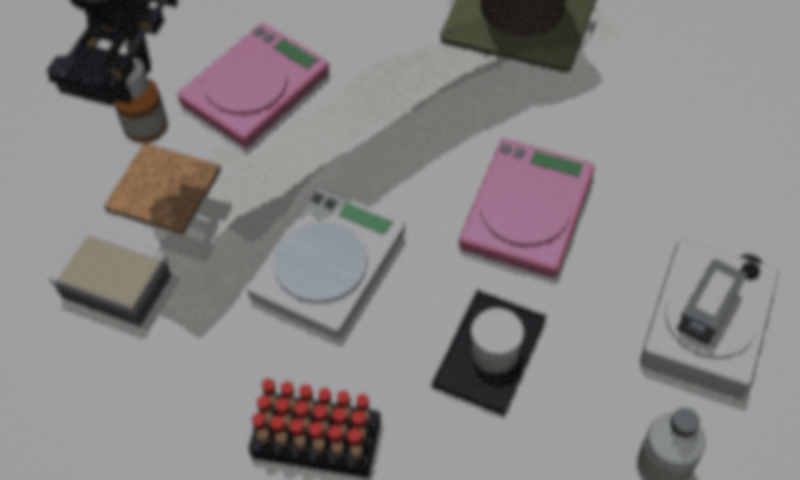

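The bottle is held upright and the mat outline (258–384, 150–268) matches (0.492,-0.370) exactly. I'll lower it, slowing towards the end.

```bash
python3 -m jog '[[-0.002,0.004,0.02,0,1],[0,0,0.03,0,1],[0,0,0.03,0,1],[0,0,0.025,0,1],[0,0,0.01,0,1],[0,0,0.005,0,1],[0,0,0,0,1],[0,0,0,0,1]]'; python3 to.py .492 -.370 .0908
```

```text
clock: 7.6
tool_pos: [0.4922, -0.373, 0.1]
eef_rot: [1.0, 0.0, 0.001, 0.001]
contact_force: [-0.2, 0.4, -2.9]
opening: 0.434
t 7.6 tcp [ 0.4922 -0.373   0.1   ] jaw 0.04 tilt 0.14 open 0.434 F [-0.2  0.4 -2.9] q [ 0.81  0.89 -0.43  1.69  0.54  0.68  0.1 ]
tool shift [-0.0002 -0.003   0.0092]
```

```bash
python3 -m jog '[[0,-0.003,0.004,0,1],[0,0,0.002,0,1],[0,0,0.001,0,1],[0,0,0.001,0,1],[0,0,0,0,1],[0,0,0,0,1]]'; python3 to.py .492 -.370 .0908
```

```text
clock: 8.2
tool_pos: [0.4911, -0.3698, 0.0909]
eef_rot: [1.0, 0.0, 0.0, 0.0]
contact_force: [-0.3, 0.1, -1.9]
opening: 0.434
t 8.2 tcp [ 0.4911 -0.3698  0.0909] jaw 0.02 tilt 0.02 open 0.434 F [-0.3  0.1 -1.9] q [ 0.8   0.9  -0.42  1.7   0.55  0.66  0.08]
tool shift [0.0009 0.0002 0.0001]
```

```bash
python3 -m jog '[[0,0,0.001,0,1],[0,0,0,0,1],[0,0,0,0,1]]'; python3 to.py; python3 -m jog '[[0,0,0,0,0.5],[0,0,0,0,0.3],[0,0,0,0,0],[0,0,0,0,0],[0,0,0,0,0],[0,0,0,0,0],[0,0,-0.02,0,0],[0,0,-0.03,0,0],[0,0,-0.03,0,0],[0,0,-0.03,0,0],[0,0,0,0,0],[0,0,0,0,0]]'; python3 to.py .590 .132 .2 45
python3 - <<'E'
from h import *
im=r.snapshot("wrist")[:,:,::-1].copy();cv2.imwrite("pics/w3.png",im)
E
```

```text
clock: 8.5
tool_pos: [0.4911, -0.3699, 0.0908]
eef_rot: [1.0, 0.0, 0.0, 0.0]
contact_force: [-3.1, 0.5, 6.4]
opening: 0.437
t 8.5 tcp [ 0.4911 -0.3699  0.0908] jaw 0.01 tilt 0.05 open 0.437 F [-3.1  0.5  6.4] q [ 0.8   0.9  -0.42  1.7   0.55  0.66  0.08]
clock: 9.7
tool_pos: [0.4912, -0.3699, 0.2]
eef_rot: [1.0, 0.0, 0.0, 0.0]
contact_force: [-0.9, 0.1, -0.6]
opening: 0.997
t 9.7 tcp [ 0.4912 -0.3699  0.2   ] jaw 0.02 tilt 0.06 open 0.997 F [-0.9  0.1 -0.6] q [ 0.85  0.76 -0.5   1.63  0.45  0.87  0.17]
tool shift [ 9.900e-02 -5.018e-01 -3.000e-04]
yaw turns -0.1249
```

View pics/w3.png

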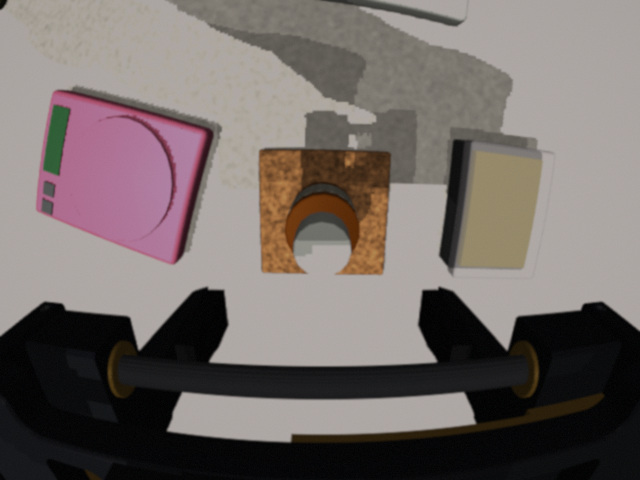

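The bottle stands on the mat, cap at (322,250). On to the jar.

```bash
python3 -m jog '[[0.0076,-0.0386,0,0,0],[0.0076,-0.0386,0,0,0],[0.0076,-0.0386,0,0,0],[0.0076,-0.0386,0,0,0],[0.0076,-0.0386,0,0,0],[0.0076,-0.0386,0,0,0],[0.0076,-0.0386,0,0,0],[0.0076,-0.0386,0,0,0],[0.0076,-0.0386,0,0,0],[0.0076,-0.0386,0,0,0],[0.0076,-0.0386,0,0,0],[0.0076,-0.0386,0,0,0],[0.0076,-0.0386,0,0,0],[0,0,0,0,0],[0,0,0,0,0],[0,0,0,0,0]]'; python3 to.py .591 .135 .1 
python3 - <<'E'
from h import *
cal=r.get_calibration("wrist");im=r.snapshot("wrist")[:,:,::-1].copy()
draw(im,wproj(cal,rectp(.589,.1285,-.092,.146,.096,.014)),(255,0,0))
draw(im,wproj(cal,circ(.591,.135,.062,.067)),(0,0,255))
draw(im,wproj(cal,circ(.552,-.113,.12,.04)),(0,255,0))
cv2.imwrite("pics/w4.png",im)
E
```

```text
clock: 11.35
tool_pos: [0.5891, 0.13, 0.1985]
eef_rot: [1.0, -0.001, -0.001, 0.001]
contact_force: [-0.3, -0.7, 0.0]
opening: 0.998
t 11.35 tcp [0.5891 0.13   0.1985] jaw -0.07 tilt 0.19 open 0.998 F [-0.3 -0.7  0. ] q [-0.05  0.73 -0.43  1.67  0.39  0.83 -0.65]
tool shift [ 0.0022 -0.0052  0.0985]
```

View pics/w4.png

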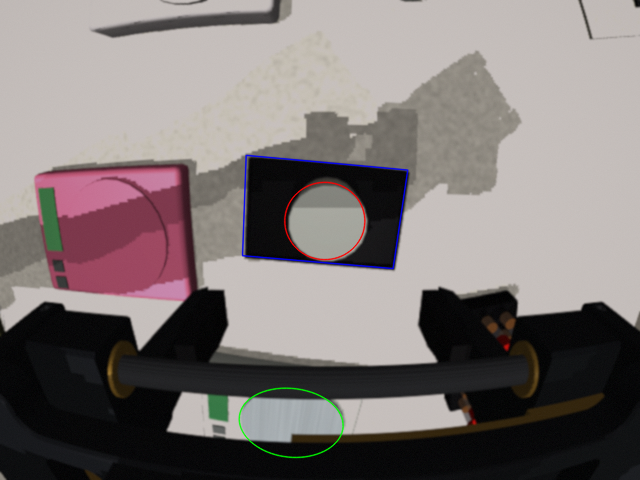

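Tray and jar outlines match; the jar is 1–2 mm further in x. I'll descend and grip the lid.

```bash
python3 -m jog '[[0.003,-0.005,0.02,0,0],[0,0,0.035,0,0],[0,0,0.035,0,0],[0,0,0.035,0,0],[0,0,0.025,0,0],[0,0,0.01,0,0],[0,0,0,0,0],[0,0,0,0,1],[0,0,0,0,1],[0,0,0,0,1],[0,0,0,0,1],[0,0,0,0,1],[0,0,0,0,1],[0,0,0,0,1]]' 20; python3 to.py
```

```text
clock: 12.8
tool_pos: [0.5932, 0.1372, 0.0408]
eef_rot: [1.0, 0.0, 0.001, -0.0]
contact_force: [-1.1, -0.7, 6.7]
opening: 0.694
t 12.8 tcp [0.5932 0.1372 0.0408] jaw 0.02 tilt 0.08 open 0.694 F [-1.1 -0.7  6.7] q [-0.13  0.96 -0.31  1.74  0.52  0.53 -0.77]
```

Lid gripped, opening 61 mm. Now lift and carry it to above the scale.

```bash
python3 -m jog '[[0,0,-0.02,0,1],[0,0,-0.04,0,1],[0,0,-0.04,0,1],[0,0,-0.02,0,1],[-0.004,0.024,0,0,1],[-0.006,0.0355,0,0,1],[-0.006,0.0355,0,0,1],[-0.006,0.0355,0,0,1],[-0.006,0.0355,0,0,1],[-0.006,0.0355,0,0,1],[-0.004,0.027,0,0,1],[-0.003,0.016,0,0,1],[-0.001,0.004,0,0,1],[0,0,0,0,1],[0,0,0,0,1],[0,0,0,0,1]]'; python3 to.py .551 -.112 .0718
python3 - <<'E'
from h import *
cal=r.get_calibration("wrist");im=r.snapshot("wrist")[:,:,::-1].copy()
s=r.get_state()["tool_pos"]
draw(im,wproj(cal,circ(.552,-.113,.12,.04)),(0,255,0))
draw(im,wproj(cal,circ(s[0],s[1],.062,s[2]+.026)),(0,0,255))
cv2.imwrite("pics/w5.png",im)
E
```

```text
clock: 14.4
tool_pos: [0.5512, -0.1095, 0.1598]
eef_rot: [1.0, 0.002, 0.0, -0.0]
contact_force: [1.0, 0.2, -1.6]
opening: 0.691
t 14.4 tcp [ 0.5512 -0.1095  0.1598] jaw 0.17 tilt 0.06 open 0.691 F [ 1.   0.2 -1.6] q [ 0.38  0.74 -0.45  1.83  0.48  0.68 -0.34]
tool shift [-0.0002  0.0025  0.088 ]
```

View pics/w5.png

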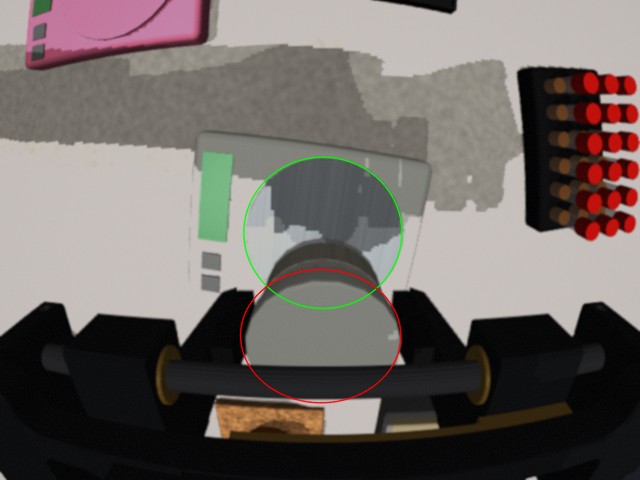

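The pan outline fits (0.552,-0.113). Now to lower the jar.

```bash
python3 -m jog '[[0.0005,0.001,0.02,0,1],[0,0,0.03,0,1],[0,0,0.02,0,1],[0,0,0.01,0,1],[0,0,0.003,0,1],[0,0,0,0,1],[0,0,0,0,1]]'; python3 to.py .552 -.111 .0718
```

```text
clock: 15.15
tool_pos: [0.5521, -0.1123, 0.0776]
eef_rot: [1.0, 0.0, 0.001, 0.0]
contact_force: [-0.0, 0.7, -1.6]
opening: 0.691
t 15.15 tcp [ 0.5521 -0.1123  0.0776] jaw 0.04 tilt 0.11 open 0.691 F [-0.   0.7 -1.6] q [ 0.32  0.87 -0.35  1.87  0.57  0.51 -0.42]
tool shift [-0.0001 -0.0013  0.0058]
```

```bash
python3 -m jog '[[0,0,0.002,0,1],[0,0,0.002,0,1],[0,0,0.001,0,1],[0,0,0.001,0,1],[0,0,0,0,1],[0,0,0,0,1]]'; python3 to.py .552 -.111 .0718
```

```text
clock: 15.75
tool_pos: [0.5514, -0.1125, 0.0717]
eef_rot: [1.0, 0.0, 0.0, 0.0]
contact_force: [-2.7, -1.2, 7.0]
opening: 0.691
t 15.75 tcp [ 0.5514 -0.1125  0.0717] jaw 0.02 tilt 0.05 open 0.691 F [-2.7 -1.2  7. ] q [ 0.32  0.87 -0.34  1.87  0.58  0.49 -0.43]
tool shift [ 0.0006 -0.0015 -0.0001]
```

Contact at 7 N. Release and retreat.

```bash
python3 -m jog '[[0,0,0,0,0.25],[0,0,0,0,0.1],[0,0,0,0,0],[0,0,0,0,0],[0,0,0,0,0],[0,0,-0.02,0,0],[0,0,-0.04,0,0],[0,0,-0.04,0,0],[0,0,-0.02,0,0],[0,0,-0.01,0,0],[0,0,0,0,0],[0,0,0,0,0]]'; python3 to.py .476 .367 .2 77
python3 - <<'E'
from h import *
cal=r.get_calibration("wrist");im=r.snapshot("wrist")[:,:,::-1].copy()
draw(im,wproj(cal,circ(.552,-.113,.12,.04)),(0,255,0))
draw(im,wproj(cal,circ(.552,-.113,.062,.098)),(0,0,255))
cv2.imwrite("pics/w6.png",im)
E
```

```text
clock: 16.95
tool_pos: [0.5506, -0.1126, 0.1997]
eef_rot: [1.0, 0.0, -0.001, 0.0]
contact_force: [0.5, -0.2, -0.2]
opening: 0.995
t 16.95 tcp [ 0.5506 -0.1126  0.1997] jaw 0.02 tilt 0.11 open 0.995 F [ 0.5 -0.2 -0.2] q [ 0.41  0.69 -0.49  1.79  0.44  0.77 -0.31]
tool shift [-7.440e-02 -4.796e-01 -3.000e-04]
yaw turns -0.2138
```

View pics/w6.png

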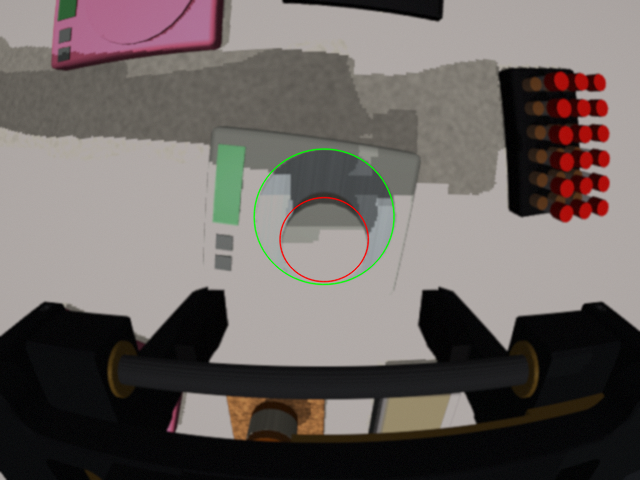

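The jar is centred on the pan to within a few mm. Next is the slide box on the stirrer.

```bash
python3 -m jog '[[-0.0062,-0.04,0,0,0],[-0.0062,-0.04,0,0,0],[-0.0062,-0.04,0,0,0],[-0.0062,-0.04,0,0,0],[-0.0062,-0.04,0,0,0],[-0.0062,-0.04,0,0,0],[-0.0062,-0.04,0,0,0],[-0.0062,-0.04,0,0,0],[-0.0062,-0.04,0,0,0],[-0.0062,-0.04,0,0,0],[-0.0062,-0.04,0,0,0],[-0.0062,-0.04,0,0,0]]' 
python3 -m jog '[[0,0,0,-0.0214,0],[0,0,0,-0.0214,0],[0,0,0,-0.0214,0],[0,0,0,-0.0214,0],[0,0,0,-0.0214,0],[0,0,0,-0.0214,0],[0,0,0,-0.0214,0],[0,0,0,-0.0214,0],[0,0,0,-0.0214,0],[0,0,0,-0.0214,0],[0,0,0,0,0],[0,0,0,0,0]]' 
python3 to.py .476 .367 .2 77
python3 - <<'E'
from h import *
cal=r.get_calibration("wrist");im=r.snapshot("wrist")[:,:,::-1].copy();cv2.imwrite("pics/w7r.png",im)
draw(im,wproj(cal,circ(.477,.374,.11,.054)),(0,255,0))
draw(im,wproj(cal,rectp(.475,.3665,-.23,.092,.044,.096)),(0,0,255))
cv2.imwrite("pics/w7.png",im)
E
```

```text
clock: 18.2
tool_pos: [0.4756, 0.3685, 0.199]
eef_rot: [1.0, 0.0, -0.001, 0.001]
contact_force: [0.2, -0.9, 0.6]
opening: 0.998
clock: 19.4
tool_pos: [0.4762, 0.3672, 0.1995]
eef_rot: [0.783, 0.622, -0.001, -0.0]
contact_force: [-0.3, 0.5, -0.4]
opening: 1.0
t 19.4 tcp [0.4762 0.3672 0.1995] jaw 76.9 tilt 0.12 open 1.0 F [-0.3  0.5 -0.4] q [-0.31  0.81 -0.78  1.66  0.67  0.96  0.  ]
tool shift [-0.0002 -0.0002 -0.0005]
yaw turns -0.0003
```

View pics/w7.png

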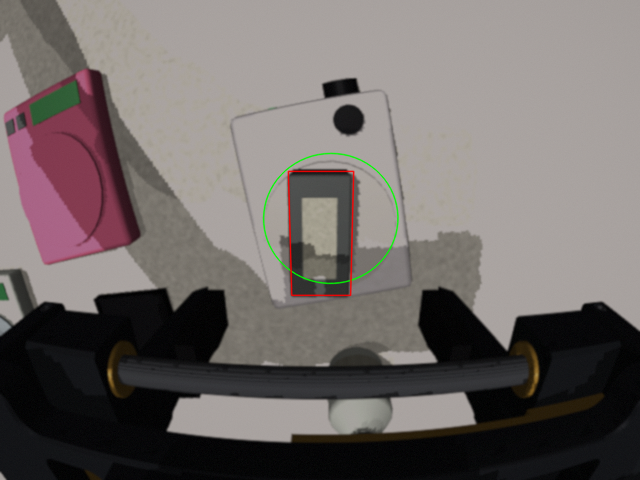

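The slide box fit is exact, at (288–353, 171–297). The stirrer's plate arc shows about 9 px lower than my circle, so its centre is nearer x≈0.484. I'll refine that once it is clear. Now to grip the box.

```bash
python3 -m jog '[[0,0,0.02,0,0],[0,0,0.03,0,0],[0,0,0.03,0,0],[0,0,0.03,0,0],[0,0,0.015,0,0],[0,0,0.004,0,0],[0,0,0,0,0],[0,0,0,0,1],[0,0,0,0,1],[0,0,0,0,1],[0,0,0,0,1],[0,0,0,0,1],[0,0,0,0,1],[0,0,0,0,1]]' 20; python3 to.py
```

```text
clock: 20.85
tool_pos: [0.4767, 0.3671, 0.0718]
eef_rot: [0.782, 0.623, -0.0, 0.0]
contact_force: [-0.9, -1.6, 2.0]
opening: 0.5
t 20.85 tcp [0.4767 0.3671 0.0718] jaw 77.05 tilt 0.05 open 0.5 F [-0.9 -1.6  2. ] q [-0.38  0.97 -0.66  1.74  0.84  0.74 -0.13]
```

Gripped at 44 mm. Lift, turn to the tray's axis and compute the shift.

```bash
python3 -m jog '[[0,0,-0.02,0,1],[0,0,-0.04,0,1],[0,0,-0.03,0,1],[0,0,0,-0.011,1],[0,0,0,-0.0103,1],[0,0,0,0,1],[0,0,0,0,1]]'; python3 to.py .5895 .1285 .15 84.7
python3 - <<'E'
from h import *
cal=r.get_calibration("wrist");im=r.snapshot("wrist")[:,:,::-1].copy();cv2.imwrite("pics/w8r.png",im)
draw(im,wproj(cal,circ(.483,.374,.11,.054)),(0,255,0))
cv2.imwrite("pics/w8.png",im)
E
```

```text
clock: 21.55
tool_pos: [0.4765, 0.3674, 0.1613]
eef_rot: [0.739, 0.673, -0.0, -0.0]
contact_force: [0.3, -0.2, -1.8]
opening: 0.493
t 21.55 tcp [0.4765 0.3674 0.1613] jaw 84.65 tilt 0.04 open 0.493 F [ 0.3 -0.2 -1.8] q [-0.31  0.86 -0.78  1.69  0.74  0.91  0.08]
tool shift [-0.2273  0.1348  0.0113]
yaw turns -0.0001
```

View pics/w8.png

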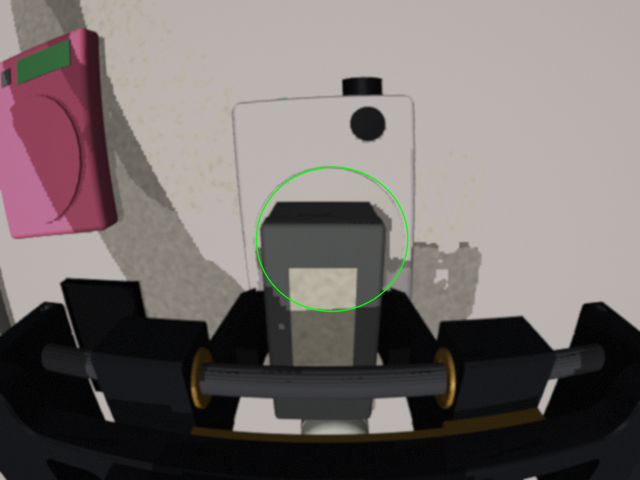

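```bash
python3 -m jog '[[-0.0184,0.0109,0,0,1],[-0.0284,0.0169,0,0,1],[-0.0284,0.0169,0,0,1],[-0.0284,0.0169,0,0,1],[-0.0284,0.0169,0,0,1],[-0.0284,0.0169,0,0,1],[-0.0284,0.0169,0,0,1],[-0.0234,0.0139,0,0,1],[-0.015,0.0084,0,0,1],[0,0,0,0,1],[0,0,0,0,1],[0,0,0,0,1]]'; python3 to.py .5895 .1285 .15 84.7
python3 - <<'E'
from h import *
cal=r.get_calibration("wrist");im=r.snapshot("wrist")[:,:,::-1].copy()
draw(im,wproj(cal,rectp(.589,.1285,-.092,.146,.096,.014)),(255,0,0))
s=r.get_state()["tool_pos"]
draw(im,wproj(cal,rectp(s[0],s[1],-.092,.092,.044,s[2]+.024)),(0,0,255))
cv2.imwrite("pics/w9.png",im)
E
```

```text
clock: 22.8
tool_pos: [0.589, 0.1311, 0.1619]
eef_rot: [0.738, 0.675, 0.0, -0.001]
contact_force: [-0.5, 0.7, -0.7]
opening: 0.493
t 22.8 tcp [0.589  0.1311 0.1619] jaw 84.87 tilt 0.09 open 0.493 F [-0.5  0.7 -0.7] q [ 0.14  0.87 -0.81  1.69  0.77  0.93  0.5 ]
tool shift [-0.0026  0.0007  0.0119]
yaw turns 0.0005
```

View pics/w9.png

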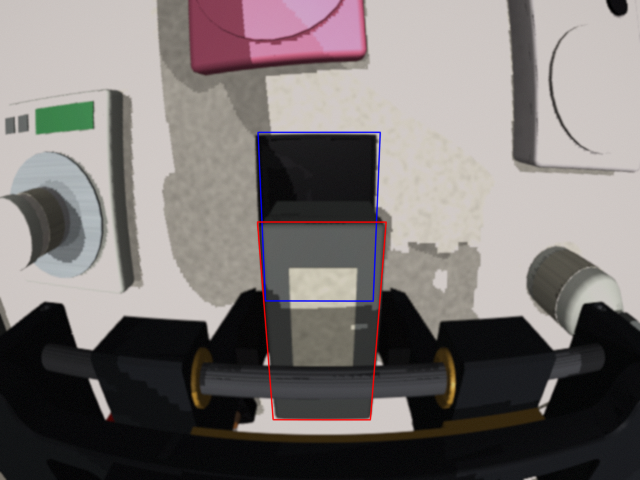

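Tray (259–379 from row 134) and box match the drawn outlines. Lowering the box.

```bash
python3 -m jog '[[-0.002,0.001,0.02,0,1],[0,0,0.035,0,1],[0,0,0.035,0,1],[0,0,0.025,0,1],[0,0,0.01,0,1],[0,0,0.003,0,1],[0,0,0,0,1],[0,0,0,0,1]]'; python3 to.py .590 .1285 .0268
```

```text
clock: 23.65
tool_pos: [0.5915, 0.1277, 0.0352]
eef_rot: [0.739, 0.674, 0.001, 0.0]
contact_force: [-1.1, 0.2, -1.1]
opening: 0.497
t 23.65 tcp [0.5915 0.1277 0.0352] jaw 84.75 tilt 0.14 open 0.497 F [-1.1  0.2 -1.1] q [ 0.08  1.04 -0.68  1.74  0.95  0.73  0.36]
tool shift [ 0.0007 -0.0016  0.0083]
```

```bash
python3 -m jog '[[0,-0.001,0.004,0,1],[0,0,0.002,0,1],[0,0,0.001,0,1],[0,0,0.001,0,1],[0,0,0.0005,0,1],[0,0,0,0,1],[0,0,0,0,1]]'; python3 to.py .590 .1285 .0268
```

```text
clock: 24.35
tool_pos: [0.5897, 0.1268, 0.0267]
eef_rot: [0.739, 0.674, 0.0, 0.001]
contact_force: [-3.4, -1.5, 9.6]
opening: 0.496
t 24.35 tcp [0.5897 0.1268 0.0267] jaw 84.73 tilt 0.07 open 0.496 F [-3.4 -1.5  9.6] q [ 0.07  1.05 -0.67  1.74  0.97  0.72  0.35]
tool shift [ 0.0017  0.0001 -0.0001]
```

```bash
python3 -m jog '[[0,0,0,0,0.45],[0,0,0,0,0.35],[0,0,0,0,0.1],[0,0,0,0,0],[0,0,0,0,0],[0,0,-0.02,0,0],[0,0,-0.04,0,0],[0,0,-0.04,0,0],[0,0,-0.04,0,0],[0,0,-0.035,0,0],[0,0,-0.005,0,0],[0,0,0,0,0],[0,0,0,0,0]]'; python3 to.py .4915 -.370 .2 0
python3 - <<'E'
from h import *
cal=r.get_calibration("wrist");im=r.snapshot("wrist")[:,:,::-1].copy();cv2.imwrite("pics/w10r.png",im)
draw(im,wproj(cal,rectp(.590,.1285,-.092,.146,.096,.014)),(255,0,0))
draw(im,wproj(cal,rectp(.590,.1275,-.092,.092,.044,.051)),(0,0,255))
draw(im,wproj(cal,circ(.483,.374,.11,.054)),(0,255,0))
draw(im,wproj(cal,circ(.552,-.113,.062,.098)),(0,0,255))
cv2.imwrite("pics/w10.png",im)
E
```

```text
clock: 25.65
tool_pos: [0.589, 0.1262, 0.2037]
eef_rot: [0.739, 0.674, -0.001, -0.0]
contact_force: [-0.2, 1.5, -0.5]
opening: 0.999
t 25.65 tcp [0.589  0.1262 0.2037] jaw 84.73 tilt 0.15 open 0.999 F [-0.2  1.5 -0.5] q [ 0.16  0.82 -0.85  1.65  0.71  1.    0.55]
tool shift [-0.503  -0.0515  0.0047]
yaw turns 0.2354
```

View pics/w10.png

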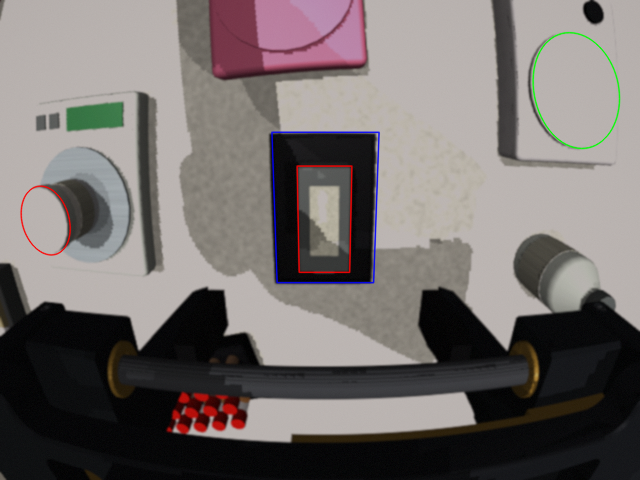

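The box sits centred in the tray. Back to the bottle on the mat.

```bash
python3 -m jog '[[-0.0387,-0.004,0,0,0],[-0.0387,-0.004,0,0,0],[-0.0387,-0.004,0,0,0],[-0.0387,-0.004,0,0,0],[-0.0387,-0.004,0,0,0],[-0.0387,-0.004,0,0,0],[-0.0387,-0.004,0,0,0],[-0.0387,-0.004,0,0,0],[-0.0387,-0.004,0,0,0],[-0.0387,-0.004,0,0,0],[-0.0387,-0.004,0,0,0],[-0.0387,-0.004,0,0,0],[-0.0387,-0.004,0,0,0],[0,0,0,0,0],[0,0,0,0,0],[0,0,0,0,0]]'; python3 to.py .4915 -.370 .0908
python3 - <<'E'
from h import *
cal=r.get_calibration("wrist");im=r.snapshot("wrist")[:,:,::-1].copy()
draw(im,wproj(cal,rectp(.492,-.370,-.02,.12,.12,.012)),(255,0,0))
draw(im,wproj(cal,circ(.4915,-.370,.039,.118)),(0,0,255))
cv2.imwrite("pics/w11.png",im)
E
```

```text
clock: 27.3
tool_pos: [0.4919, -0.3674, 0.2045]
eef_rot: [0.738, 0.675, 0.0, -0.001]
contact_force: [0.3, 0.1, -0.2]
opening: 0.998
t 27.3 tcp [ 0.4919 -0.3674  0.2045] jaw 84.87 tilt 0.12 open 0.998 F [ 0.3  0.1 -0.2] q [ 1.04  0.86 -0.91  1.61  0.75  1.06  1.39]
tool shift [-2.800e-03 -1.000e-04  1.137e-01]
```

View pics/w11.png

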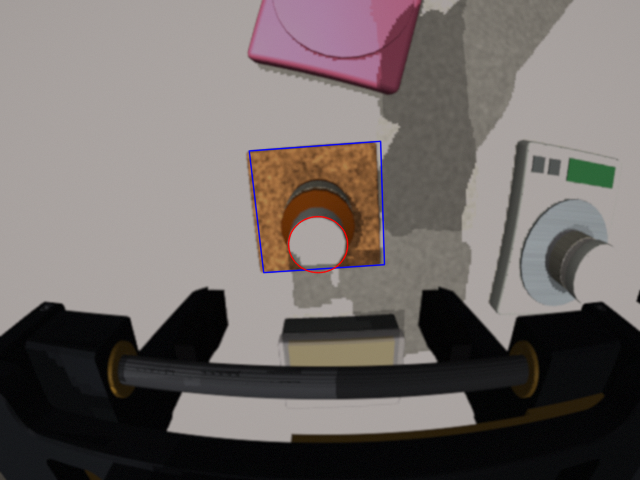

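The cap is at (318,244), as expected. Descend and grip.

```bash
python3 -m jog '[[-0.003,0,0.02,0,0],[0,0,0.03,0,0],[0,0,0.03,0,0],[0,0,0.02,0,0],[0,0,0.012,0,0],[0,0,0,0,0],[0,0,0,0,0],[0,0,0,0,1],[0,0,0,0,1],[0,0,0,0,1],[0,0,0,0,1],[0,0,0,0,1],[0,0,0,0,1],[0,0,0,0,1],[0,0,0,0,1]]' 20; python3 to.py
```

```text
clock: 28.85
tool_pos: [0.4915, -0.372, 0.0932]
eef_rot: [0.739, 0.674, 0.0, -0.0]
contact_force: [0.4, 0.8, 0.4]
opening: 0.436
t 28.85 tcp [ 0.4915 -0.372   0.0932] jaw 84.75 tilt 0.02 open 0.436 F [0.4 0.8 0.4] q [ 1.    0.99 -0.81  1.68  0.9   0.88  1.28]
```

```bash
python3 -m jog '[[0,0,-0.02,0,1],[0,0,-0.04,0,1],[0,0,-0.04,0,1],[0,0,-0.04,0,1],[0,0,-0.02,0,1],[0,0,0,0,1]]'
python3 -m jog '[[0.015,-0.0015,0,0,1],[0.03,-0.0031,0,0,1],[0.04,-0.0041,0,0,1],[0.04,-0.0041,0,0,1],[0.04,-0.0041,0,0,1],[0.04,-0.0041,0,0,1],[0.04,-0.0041,0,0,1],[0.04,-0.0041,0,0,1],[0.04,-0.0041,0,0,1],[0.04,-0.0041,0,0,1],[0.04,-0.0041,0,0,1],[0.04,-0.0041,0,0,1],[0.04,-0.0041,0,0,1],[0.04,-0.0041,0,0,1],[0.04,-0.0041,0,0,1],[0.04,-0.0041,0,0,1],[0.04,-0.0041,0,0,1],[0.04,-0.0041,0,0,1],[0.04,-0.0041,0,0,1],[0.02,-0.002,0,0,1]]'
python3 -m jog '[[0.025,-0.0026,0,0,1],[0.01,-0.001,0,0,1],[0,0,0,0,1],[0,0,0,0,1],[0,0,0,0,1]]'
python3 to.py .483 .374 .22
python3 - <<'E'
from h import *
cal=r.get_calibration("wrist");im=r.snapshot("wrist")[:,:,::-1].copy();cv2.imwrite("pics/w12r.png",im)
draw(im,wproj(cal,circ(.483,.374,.11,.054)),(0,255,0))
cv2.imwrite("pics/w12.png",im)
E
```

```text
clock: 29.45
tool_pos: [0.493, -0.3726, 0.256]
eef_rot: [0.739, 0.674, 0.001, 0.003]
contact_force: [1.0, 0.5, -4.1]
opening: 0.436
clock: 31.45
tool_pos: [0.4802, 0.3805, 0.2509]
eef_rot: [0.737, 0.676, -0.001, -0.002]
contact_force: [-0.9, 0.3, -3.5]
opening: 0.437
clock: 31.95
tool_pos: [0.4839, 0.4098, 0.2526]
eef_rot: [0.739, 0.673, -0.001, 0.001]
contact_force: [-0.2, -0.5, -3.4]
opening: 0.437
t 31.95 tcp [0.4839 0.4098 0.2526] jaw 84.64 tilt 0.14 open 0.437 F [-0.2 -0.5 -3.4] q [-0.35  0.8  -0.84  1.5   0.63  1.13  0.16]
tool shift [-0.0356  0.0024  0.0327]
```

View pics/w12.png

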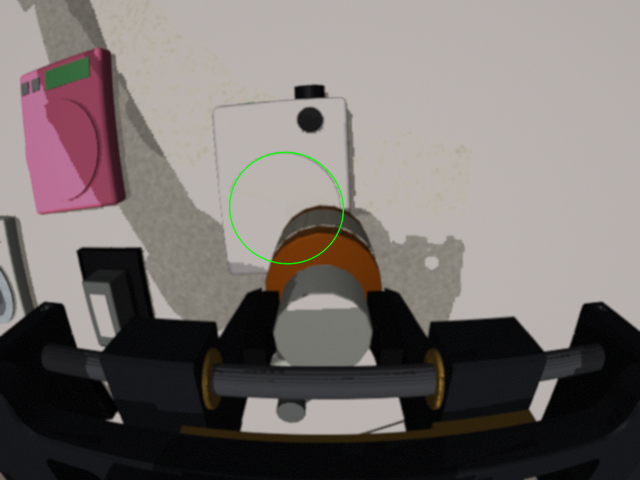

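I overshot by 35 mm in y; harmless, the bottle is at height. I'll use this clear view to refine the stirrer from its housing outline in two wrist pictures.

```bash
python3 - <<'E'
from h import *
def house(im,cal,x,y,w,k):
    q=np.array([[-.105,-.065],[.071,-.065],[.071,.065],[-.105,.065],[-.105,-.065]])
    # densify
    q=np.vstack([np.linspace(q[i],q[i+1],20) for i in range(4)])
    c,s=np.cos(w),np.sin(w)
    X=np.c_[x+q[:,0]*c-q[:,1]*s,y+q[:,0]*s+q[:,1]*c,0*q[:,0]+.048]
    draw(im,wproj(cal,X)*k+k/2-.5,(0,0,255))
    draw(im,wproj(cal,circ(x,y,.11,.054))*k+k/2-.5,(0,200,0))
cal=r.get_calibration("wrist");k=3
im=cv2.resize(cv2.imread("pics/w12r.png"),None,fx=k,fy=k,interpolation=cv2.INTER_CUBIC)
house(im,cal,.483,.374,-.04,k)
cv2.imwrite("pics/w12z.png",im[80*k:280*k,190*k:390*k])
E
```

```text
(no output)
```

View pics/w12z.png

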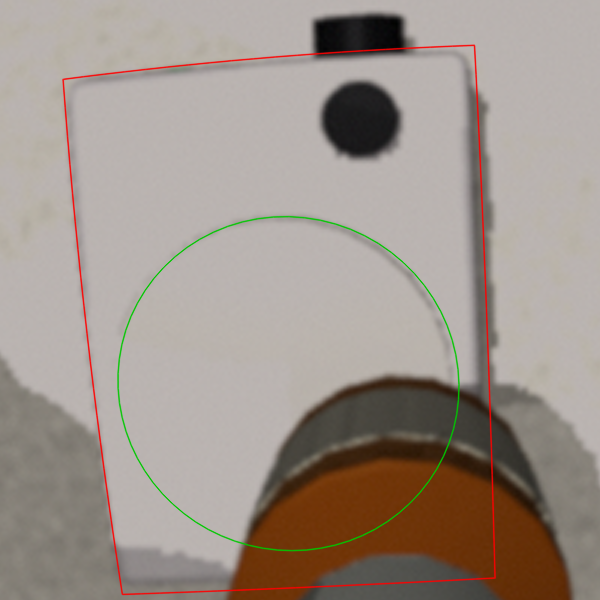

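The plate arc puts the centre at about (0.484,0.373). Move over it and lower.

```bash
python3 -m jog '[[-0.017,0.0017,0,0,1],[-0.015,0.0014,0,0,1],[-0.005,0.0003,0,0,1],[0,0,0.02,0,1],[0,0,0.03,0,1],[0,0,0.03,0,1],[0,0,0.02,0,1],[0,0,0.007,0,1],[0,0,0,0,1],[0,0,0,0,1]]'; python3 to.py .484 .3725 .1352
```

```text
clock: 33.0
tool_pos: [0.4839, 0.3754, 0.1474]
eef_rot: [0.739, 0.674, 0.001, -0.0]
contact_force: [-0.8, 0.1, -3.2]
opening: 0.437
t 33.0 tcp [0.4839 0.3754 0.1474] jaw 84.72 tilt 0.12 open 0.437 F [-0.8  0.1 -3.2] q [-0.33  0.89 -0.77  1.67  0.76  0.9   0.08]
tool shift [-0.0029  0.0003  0.0121]
```

```bash
python3 -m jog '[[-0.002,0,0.004,0,1],[0,0,0.003,0,1],[0,0,0.002,0,1],[0,0,0.001,0,1],[0,0,0,0,1],[0,0,0,0,1]]'; python3 to.py .484 .3725 .1352
python3 - <<'E'
from h import *
im=r.snapshot("side")[:,:,::-1];cv2.imwrite("pics/d13.png",cv2.resize(im[80:240,180:400],(800,582),interpolation=2))
E
```

```text
clock: 33.6
tool_pos: [0.4833, 0.3728, 0.1362]
eef_rot: [0.739, 0.674, 0.0, -0.0]
contact_force: [-0.9, -0.2, -2.7]
opening: 0.434
t 33.6 tcp [0.4833 0.3728 0.1362] jaw 84.74 tilt 0.0 open 0.434 F [-0.9 -0.2 -2.7] q [-0.33  0.9  -0.76  1.68  0.77  0.88  0.07]
tool shift [-0.0002  0.0008  0.001 ]
```

View pics/d13.png

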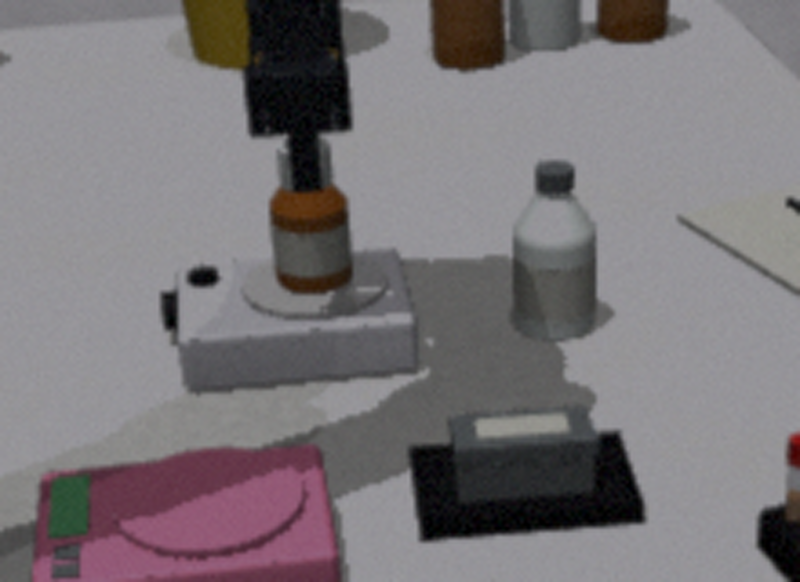

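The bottle is centred just above the plate and upright. Now the last 1–2 mm down, then release.

```bash
python3 -m jog '[[0,0,0.001,0,1],[0,0,0.001,0,1],[0,0,0,0,1],[0,0,0,0,1]]'; python3 to.py .484 .3725 .1352
```

```text
clock: 34.05
tool_pos: [0.4835, 0.3731, 0.1351]
eef_rot: [0.739, 0.674, 0.001, 0.0]
contact_force: [-1.1, -1.0, 5.2]
opening: 0.436
t 34.05 tcp [0.4835 0.3731 0.1351] jaw 84.74 tilt 0.07 open 0.436 F [-1.1 -1.   5.2] q [-0.33  0.9  -0.75  1.68  0.77  0.88  0.06]
tool shift [-0.0006  0.0006 -0.0001]
```

```bash
python3 -m jog '[[0,0,0,0,0.5],[0,0,0,0,0.3],[0,0,0,0,0],[0,0,0,0,0],[0,0,0,0,0],[0,0,0,0,0],[0,0,-0.02,0,0],[0,0,-0.04,0,0],[0,0,-0.04,0,0],[0,0,-0.03,0,0],[0,0,0,0,0],[0,0,0,0,0]]'; python3 to.py
cat > chk.py <<'E'
from fit import *
cal=r.get_calibration("wrist");im=r.snapshot("wrist")[:,:,::-1].copy()
draw(im,wproj(cal,circ(.484,.373,.11,.054)),(0,200,0))
draw(im,wproj(cal,circ(.484,.373,.058,.116)),(255,0,0))
draw(im,wproj(cal,circ(.484,.373,.039,.160)),(0,0,255))
cv2.imwrite("pics/w14.png",im)
ims={c:r.snapshot(c) for c in("scene","side")}
for c in ims: cv2.imwrite(f"pics/{c}14.png",ims[c][:,:,::-1])
for n,z,t,y in(("bottle",.054,(.484,.373),(0,)),("jar",.04,(.552,-.113),(0,)),("slide_box",.009,(.590,.1285),(-.1,))):
    for c in ims:
        d=r.cut_out(n,c)
        for e in d[:3]:
            if e["score"]<.4: continue
            p,f=fit(n,z,{c:e["pixels"]},yaws=y);print(n,c,round(e["score"],2),np.round(p,4),round(f,3),"off mm",round(1000*np.hypot(p[0]-t[0],p[1]-t[1]),1))
E
python3 chk.py
```

```text
clock: 35.25
tool_pos: [0.4834, 0.3726, 0.2645]
eef_rot: [0.739, 0.674, 0.0, 0.0]
contact_force: [0.2, -0.1, -0.3]
opening: 1.004
t 35.25 tcp [0.4834 0.3726 0.2645] jaw 84.73 tilt 0.06 open 1.004 F [ 0.2 -0.1 -0.3] q [-0.28  0.75 -0.86  1.56  0.62  1.11  0.19]
bottle scene 0.66 [ 0.4804  0.3743 -0.0852] 0.04 off mm 3.8
bottle side 0.63 [0.4818 0.3825 0.6642] 0.04 off mm 9.8
bottle side 0.63 [0.4187 0.2433 0.5447] 0.722 off mm 145.2
jar scene 0.71 [0.68   0.3585 0.133 ] 0.144 off mm 488.6
jar scene 0.57 [ 0.5477 -0.1176 -0.1233] 0.054 off mm 6.3
jar scene 0.41 [0.6156 0.1304 0.0996] 0.38 off mm 251.6
jar side 0.64 [ 0.5508 -0.1133  0.404 ] 0.045 off mm 1.2
slide_box scene 0.64 [ 0.5872  0.127  -0.0876] 0.057 off mm 3.2
slide_box side 0.76 [ 0.5889  0.1313 -0.1326] 0.083 off mm 3.0
```

View pics/w14.png

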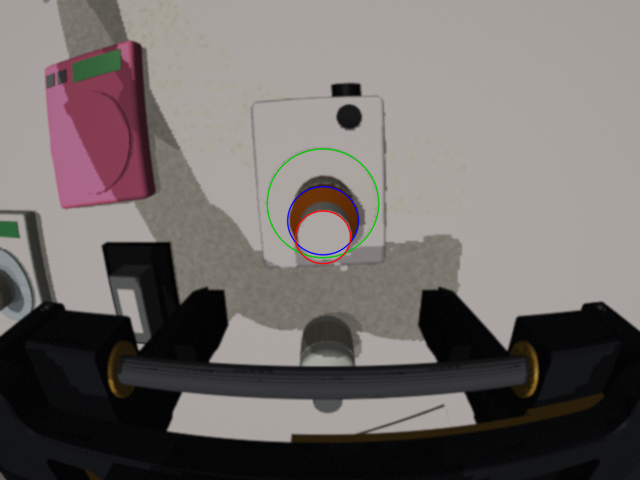

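View pics/side14.png

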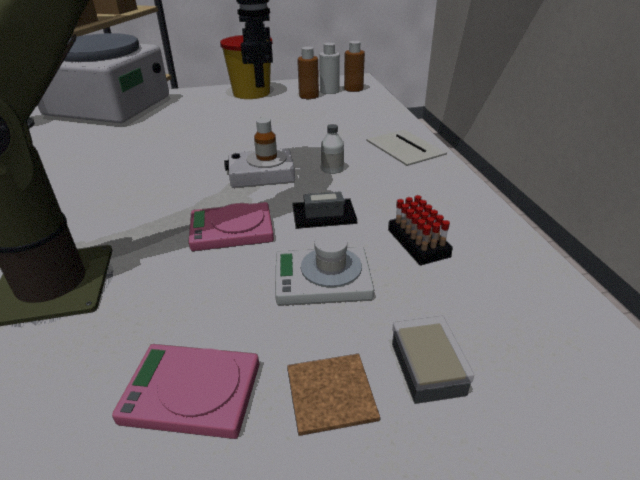

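View pics/scene14.png

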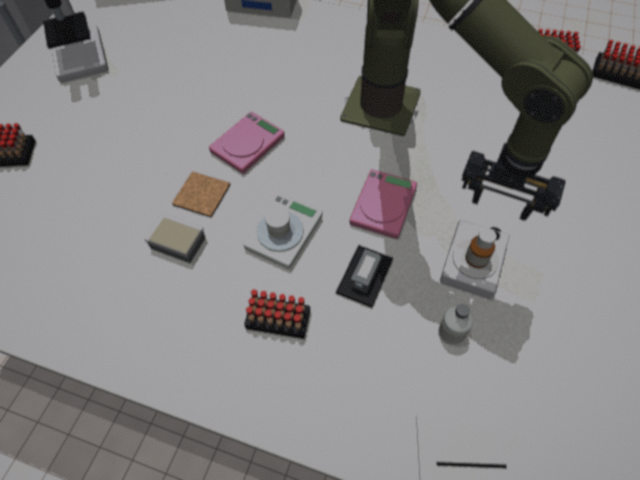

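All three look centred. The side camera's bottle fit is 9.8 mm off in y, but its earlier stirrer fit carried the same +9 mm y bias, so relative to the plate it agrees. Handing in.

```bash
python3 - <<'E'
from plant import r
print(r.finish_job())
s=r.get_state();print(s["clock"],s["contact_force"])
E
```

```text
the job is handed in; nothing more can be done
None
the job is handed in; nothing more can be done
```

I finished the swap and handed it in at about 36 s of the 112 s limit; the hand-in reports no verdict. The bottle went to the cork mat, the jar from tray to scale, the slide box from stirrer to tray, and the bottle from the mat to the stirrer. I used the one white scale; the two pink ones were left alone.

**Last checks:**
- **Set-downs:** force readings were about 5–10 N at each set-down. The gripper ended open and clear, about 10 cm above the bottle, touching nothing.
- **Slide box:** about 3 mm from the tray centre in both fixed cameras, and along the tray to within about 3°.
- **Jar:** 1 mm off centre by the side camera, 6 mm by the scene camera.
- **Bottle:** 4 mm off centre by the scene camera, and the wrist overlay fits to within a few mm.
- **Bystanders and mat:** the tube rack, tip box and flask look unmoved, and the mat is empty.

**Disagreements:**
- **Side camera on the bottle:** its fit put the bottle 9.8 mm off centre. Its earlier fit of the stirrer was shifted about 9 mm the same way, so I took this as a camera bias.
- **Stirrer position:** my first fit of the stirrer was about 7 mm off. I corrected it from the wrist view before placing the bottle.
- **Network detections:** in the final pictures the networks also gave false hits, such as the flask reported as the jar, which I rejected by position and poor fit.

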